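# Vent the vacuum pot and take off its lid

## Task

The steel vacuum pot on the pottery bench is still under vacuum. Let the air in by swinging the lever of the vent tap on its lid all the way open, a quarter turn until it lies over the tap's outlet, then lift the lid off by its handle and set it down gently, right way up and flat, wholly on the round wooden bat, leaving the tap open and the other things on the bench alone.

Things in the scene. Friction and masses are not known exactly. Their poses are not given: they have to be found in the camera images.
- pot: steel vacuum pot, fixed to the table, 170 mm wide, with a 206 mm wide flange, 90 mm above the table, on which the lid rests; its rim reaches 16 mm up inside the lid. Origin at the centre of its underside. At its +x two pins (12 mm thick, 24 mm above the flange) either side of the lid's ear keep the lid from turning: lift the lid straight up at least 30 mm before moving it sideways
- lid: loose round aluminium lid, 200 mm wide, about 0.6 kg, its axes along the pot's at the start. Origin at the centre of its underside; flat top 26 mm above. Handle in the middle, vent tap 62 mm towards -x, blanked port (28 mm wide, 24 mm high, no tap) and ear towards +x. Vacuum holds it down until the tap is open; then it lifts freely. It may shift 3 mm on the pot
- lid_grip (a point): centre of the lid's black bar handle, on the lid's axis, 71 mm above the lid's underside (161 mm above the table at the start). The bar runs along the lid's x (this point's axes are the lid's), 72 mm long, 16 mm wide, 18 mm high, with 36 mm of free height below it. The centre of mass is below it within 5 mm
- tap_axis (a point): point on the vertical turning axis of the vent tap, at mid-height of its lever: (-62, 0, 59) mm in the lid's frame, 33 mm above the lid's flat top. Axes are the lid's. The brass body under the lever is 28 mm wide; its outlet, a 14 mm thick stub whose top is 17 mm above the lid's top, points to the lid's -x, to the lid's edge
- tap_tip (a point): free end of the vent tap's steel lever, at its mid-height, 70 mm from the turning axis; the lever is a bar 12 mm wide and 14 mm high, its underside 26 mm above the lid's top. At joint value 0 it points to the lid's +y, fully open it points to the lid's -x, over the outlet
- tap (a joint): angle of the vent tap's lever, rad: 0 shut (lever crosswise to the outlet, pointing to the lid's +y), growing anticlockwise seen from above to 1.57 fully open (lever over the outlet, at a stop). It starts somewhere from 0 to 0.25, turns stiffly (about 0.1 N m, 2 N at 55 mm from the axis) and stays where it is left
- bat: round plywood throwing bat, 260 mm wide, 20 mm thick, empty, fixed flat on the table, on the other side from the pot. Origin at the centre of its underside
- spatula: flat wooden-handled spatula, 170 mm long, lying on the table between the pot and the bat; origin mid-length on its underside; not to be disturbed
- bowl: terracotta bowl, 130 mm wide, 60 mm high, in the middle beyond the pot and the bat; origin at the centre of its underside; not to be disturbed
- mug: white mug, 84 mm wide, 90 mm high, in the middle near the robot; origin at the centre of its underside; not to be disturbed
- jar: closed jar with a steel screw cap, 90 mm wide, 110 mm high, at the right; not the vacuum pot; origin at the centre of its underside; not to be disturbed
- bottle: closed white bottle, 66 mm wide, 160 mm high, at the left; origin at the centre of its underside; not to be disturbed
- cup: terracotta cup, 80 mm wide, 100 mm high, at the right; origin at the centre of its underside; not to be disturbed
- brush: brush, 200 mm long, lying at the right near the robot; origin mid-length on its underside; not to be disturbed
Things that resemble listed ones, but are neither listed nor needed, are in the scene too. Leave any purple look-alike of the pot alone.

How it is judged (in metres and radians):
On the way, in this order (a step that is already met when the one before it is completed fails the run):
1. the vent tap is turned open (past 1.25 rad) with the lid still seated on the pot (value of joint tap above 1.25 rad and z of lid_grip in the frame of pot below 0.167 m), for 0.2 s.
2. the lid is lifted clear of the pot (30 mm or more above its seat) (z of lid_grip in the frame of pot above 0.191 m), for 0.2 s.
At the end, for the whole second after the job is handed in: The lid lies at rest, right way up and flat (within 3.5 degrees, within 6 mm of its resting height) on the bat, its centre within 35 mm of the bat's centre, with the tap still open (more than 1.2 rad) (horizontal distance between lid_grip and bat below 0.035 m and z of lid_grip in the frame of bat between 0.085 and 0.097 m and angle between lid_grip's own z axis and vertical below 0.06 rad and value of joint tap above 1.2 rad and linear speed of lid below 0.02 m/s); the robot touches nothing.
It fails at once if the lid is raised more than 12 mm with the tap less than half open (z of lid_grip in the frame of pot above 0.173 m and value of joint tap below 0.78 rad).
It fails at once if the lid is tipped more than 35 degrees (angle between lid_grip's own z axis and vertical above 0.6 rad).
It fails at once if the lid is dropped on the bat (faster than 0.6 m/s within 20 mm of it) (horizontal distance between lid_grip and bat below 0.15 m and z of lid_grip in the frame of bat below 0.111 m and linear speed of lid above 0.6 m/s).
It fails at once if one of the loose things on the bench (spatula, bowl, mug, jar, bottle, cup, brush) is moved more than 40 mm (distance of any of spatula, bowl, mug, jar, bottle, cup, brush from where it was at the start of the episode above 0.04 m).
It also fails if it takes over 51 s, if anything falls off the work surface, if the arm or the gripper's body presses on something with over 40 N, if the wrist force passes 120 N, or if a joint passes its speed limit or range.

## Robot

A 7-joint arm with a two-finger parallel gripper is mounted at the origin on the work surface. World frame = base frame: x ahead of the robot, y to its left, z up, the work surface at z = 0. Lengths are in mm, angles in rad, forces in N, time in s.
With the tool pointing down it reaches from about 400 to 875 mm from the base axis. Payload 4.4 kg.
Tool frame: the origin (TCP) lies on the mounting face of the last link; the fingertips stand 173 mm ahead of it and the grasp point (between the pads) lies 155 mm ahead of it; z points along the fingers, y is the line along which they close (so a half turn about z gives the same grasp; the last joint's range is limited). The gripper opens to 85 mm and grips with 20 to 120 N. Pads are 22 mm wide; open, the fingers measure 114 mm over their backs; the gripper's body (76 mm by 85 mm) begins 54 mm behind the grasp point. The pads swing forward as they close: fully open they stand 13 mm farther back than shut.
Start: joints at [1.201, 0.628, 0.038, 1.517, -0.027, 0.996, -0.02], TCP at [194.468, -620.24, 404.713] pointing down, gripper open.
Joint ranges: [-3.06, 3.06], [-0.37, 2.12], [-1.25, 1.32], [0.18, 2.47], [-1.1, 4.24], [0.23, 1.98], [-2.94, 2.94]. Speed limits (rad/s): [2.57, 2.57, 3.14, 3.14, 3.14, 3.14, 3.14].

## Interface

Orientations are given as [roll, pitch, yaw] about the fixed x, y, z axes, in that order (R = Rz(yaw) Ry(pitch) Rx(roll)).
In Python, from cell import * gives the robot as it stands. The module is installed in compiled form; this text tells all that it offers.
- The arm moves only by the tool jog_arm, never from a script. Its argument "steps" is a list of rows, each a list of 7 numbers: the opening, from -1 (shut) to 1 (fully open), so that 0 is half open, then the shift along the tool's x, y, z as a fraction of full scale, then the turn, a rotation vector about the tool's x, y, z as a fraction of full scale. A call has 1 to 10 rows; each row shifts and turns the commanded pose from where the row before left it, along the tool's axes as they then stand; what a row does not reach is not made up. Full scale, the value 1, is 500 mm for a shift and 2 rad for a turn. A row lasts 1/8 s, in which the tool goes at most 62.5 mm and 10.7 degrees, less where a joint would pass 70% of its speed; a pose out of reach is approached as far as the arm can. A call with a number of a shift or a turn outside -1 to 1 is refused whole. A call with a gripper value outside its range is refused whole. The fingers move at their own pace and stop on an object; the grip force is fixed at half the most. Time passes only in rows, so rows that do not move let the fingers close. It gives the time, the measured TCP pose, the force, the opening and the grip force at its end, in the units of the state.
- read_state(): the state, without advancing time (a new reading comes with each control period).
- get_image(name): name is "scene" or "side" or "wrist"; returns a dict with "pixels" (480x640x3 uint8, red, green, blue), "depth" (480x640 float32, mm along the optical axis (not along the pixel's ray), 0 where there is no reading), "vertical_fov" (degrees; the focal length in pixels is half the picture's height over the tangent of half this angle, whatever the lens; pixels are square), "cx", "cy" (the principal point, pixels), "R" (3x3) and "t" (3): a world point X has camera coordinates R X + t. Camera axes: x right, y down, z forward; pixel columns grow to the right and rows downward; lengths in mm; the calibration is good to about 2 mm. A picture is of the moment at which its call begins.
- finish_job(): hands the job in; it is judged then, once.
The state is a dict: "clock": time; "qpos": joint angles; "qd": joint speeds; "tau": joint torques, N m; "eef_pos": TCP position; "tool_rot": TCP orientation; "force": force on the tool from outside, world axes, zero at the start; "torque": the same for the moment, N m; "width": finger opening in mm; "gripper_force": force on a finger pad.
Only numpy, scipy, OpenCV 4.12 (cv2) and the standard library are available. Lean on these libraries where they do the work, as an engineer would, in place of code of your own. Each camera call takes 0.05 s, during which the arm holds its last target. There are 200 camera calls.

## Working session

There is one attempt and no reset: what is moved stays moved. The work goes in short steps, Python scripts to look and compute and a tool call to move; the robot and the scene stay as the last step left them, time stands still between calls to the robot, and variables do not carry over. Pictures are saved under pics/ and viewed, at most 10 in all, crops included, and the job is handed in when it is done.

Besides the shell and the picture viewer there is one more tool, called after "Request:" as name([rows], argument=value, ...), one row to a line, values as JSON. jog_arm: Moves the arm, as the interface text tells. Shift numbers are shares of 500 mm and turn numbers shares of 2 rad, none past 1 either way. Its arguments: {"type":"object","properties":{"steps":{"type":"array"}},"required":["steps"]}

```bash
mkdir -p pics; cat > h.py <<'E'
from cell import *
import numpy as np, cv2, pickle
def grab(n):
    d=get_image(n); pickle.dump(d,open(f'{n}.pkl','wb')); return d
def cloud(d):
    f=240/np.tan(np.radians(d['vertical_fov'])/2); z=d['depth'].astype(float)
    v,u=np.mgrid[:480,:640]
    P=np.stack([(u-d['cx'])/f*z,(v-d['cy'])/f*z,z],-1)
    W=(P-np.array(d['t']))@np.array(d['R']); W[z==0]=np.nan
    return W
E
python3 - <<'E'
from h import *
for n in('scene','side'):
    d=grab(n); cv2.imwrite(f'pics/{n}.png',d['pixels'][...,::-1])
    print(n,d['vertical_fov'],-np.array(d['R']).T@d['t'],(d['depth']>0).mean())
s=read_state(); print(s)
E
```

```text
scene 52.227294958713614 [1173.93458002 -855.84389052  916.5091735 ] 0.9959765625
side 43.76102325074547 [ -43.07405903  929.72466878 1053.58375285] 0.9955598958333334
{'clock': 0.1, 'qpos': array([ 1.20119842,  0.62926472,  0.0384488 ,  1.51827574, -0.02703189,
        0.99628712, -0.02000304]), 'qd': array([ 0.00043737, -0.00074141, -0.00014684, -0.00307558, -0.00235481,
       -0.0006629 ,  0.00111532]), 'tau': array([ 3.51024304e-03, -5.64541483e+01,  1.23056967e+00, -1.93975246e+01,
        1.12251757e-02,  5.43709393e-03, -7.03970557e-06]), 'eef_pos': array([ 194.4008221 , -619.97218698,  403.87118692]), 'tool_rot': array([-3.13987537e+00, -6.33780478e-06,  3.03774060e-01]), 'force': array([-0.07672287,  0.27206816, -0.05115984]), 'torque': array([ 0.01876849, -0.0293716 ,  0.01100836]), 'gripper_force': 0.0, 'width': 85.29505026980901}
```

View pics/scene.png

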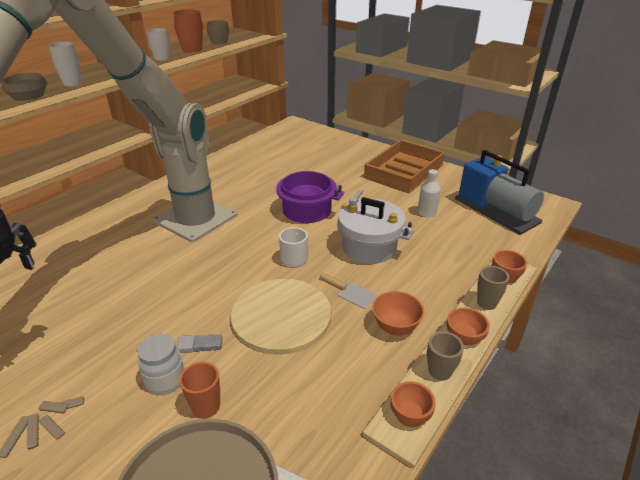

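View pics/side.png

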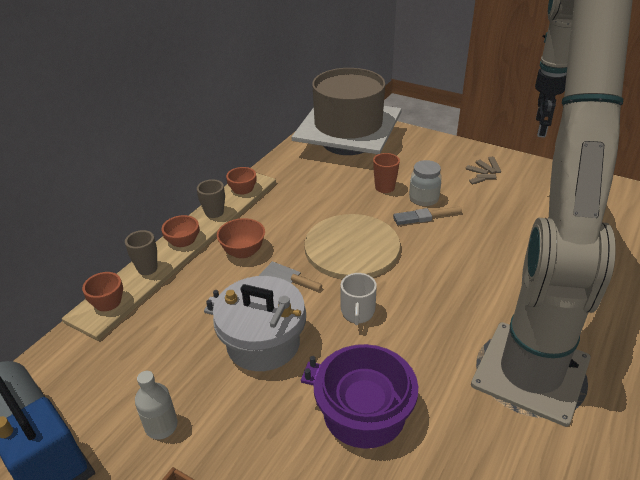

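The scene view shows the lidded steel pot at about (370,225), with its black handle at (373,207) and lever at (355,200). The bat is at (281,313). In the side view the pot is at (261,320), the lever at (282,308) and the bat at (352,245). A purple pot stands near the robot. Next I measure from depth.

```bash
cat > m.py <<'E'
from h import *
res={}
for n,(px,py),(bx,by) in(('scene',(372,212),(281,313)),('side',(260,300),(352,245))):
    d=pickle.load(open(n+'.pkl','rb')); W=cloud(d); c=d['pixels'].astype(int)
    hsv=cv2.cvtColor(d['pixels'],cv2.COLOR_RGB2HSV).astype(int)
    v,u=np.mgrid[:480,:640]; near=np.hypot(u-px,v-py)<75
    z=W[...,2]; 
    lt=near&(abs(z-116)<4)&(hsv[...,1]<60)
    from scipy import optimize
    p=W[lt]; c0=np.median(p,0); p=p[np.hypot(*(p-c0)[:,:2].T)<140]
    C,r=cv2.minEnclosingCircle(p[:,:2].astype(np.float32)); print(n,'lid',C,r,np.median(p[:,2]))
    dc=np.hypot(W[...,0]-C[0],W[...,1]-C[1])
    hb=near&(c.max(-1)<70)&(z>135)&(dc<60)
    q=W[hb]; R=cv2.minAreaRect(q[:,:2].astype(np.float32)); print('handle',R,np.percentile(q[:,2],[50,99]),len(q))
    top=q[q[:,2]>np.percentile(q[:,2],95)-5]; print(' top',cv2.minAreaRect(top[:,:2].astype(np.float32)),len(top))
    lv=near&(z>149)&(z<162)&(dc<140)&(c.max(-1)>=80)
    q=W[lv];print('lev',len(q),q.mean(0) if len(q) else 0, cv2.minAreaRect(q[:,:2].astype(np.float32)) if len(q)>4 else '', np.percentile(q[:,2],95))
    br=near&(hsv[...,1]>110)&(z>120)&(dc<100); lab,L=cv2.connectedComponents(br.astype(np.uint8))
    for i in range(1,lab):
        if (L==i).sum()>8: print(' brass',np.nanmean(W[L==i],0),(L==i).sum())
    bt=(np.hypot(u-bx,v-by)<75)&(abs(z-20)<5)
    k,L,st,_=cv2.connectedComponentsWithStats(bt.astype(np.uint8)); i=1+st[1:,4].argmax()
    p=W[L==i]; print('bat',cv2.minEnclosingCircle(p[:,:2].astype(np.float32)),np.median(p[:,2]))
E
python3 m.py
python3 - <<'E'
from h import *
o=[]
for n,(x,y) in(('scene',(375,215)),('side',(260,305))):
    c=pickle.load(open(n+'.pkl','rb'))['pixels'][y-50:y+50,x-66:x+66,::-1]
    o.append(cv2.resize(c,None,fx=3,fy=3,interpolation=cv2.INTER_CUBIC))
cv2.imwrite('pics/crop.png',np.hstack(o))
E
```

```text
scene lid (568.4542236328125, 219.37672424316406) 110.06932067871094 117.77663974762535
handle ((560.0687255859375, 210.0726318359375), (68.79151916503906, 16.49692153930664), 10.661421775817871) [164.1312062 174.6911808] 179
 top ((559.6388549804688, 209.99169921875), (67.60317993164062, 16.49692153930664), 10.661421775817871) 59
lev 92 [498.40153328 220.52107951 156.51477595] ((522.3026123046875, 216.29043579101562), (68.01546478271484, 120.29569244384766), 65.01859283447266) 160.970262801783
 brass [497.53285905 194.34454375 132.01508529] 65
 brass [625.15304799 221.96132539 132.37755092] 66
bat ((537.9945678710938, -181.88751220703125), 132.20677185058594) 21.726328333940252
side lid (563.7450561523438, 217.32138061523438) 109.37030792236328 115.07140479646026
handle ((553.5955810546875, 218.20677185058594), (70.5994873046875, 17.298877716064453), 11.43586254119873) [164.02076504 172.29866869] 364
 top ((553.4156494140625, 217.9963836669922), (69.27613067626953, 16.957748413085938), 11.43586254119873) 153
lev 196 [488.95312298 229.38249641 155.5110743 ] ((517.78515625, 219.6759796142578), (70.25825500488281, 122.36631774902344), 67.5059585571289) 159.20739748592243
 brass [615.93547183 233.54394501 131.74441687] 122
 brass [479.87938624 207.2938186  129.8216115 ] 84
bat ((533.1118774414062, -179.33229064941406), 133.17205810546875) 18.94757507603974
```

View pics/crop.png

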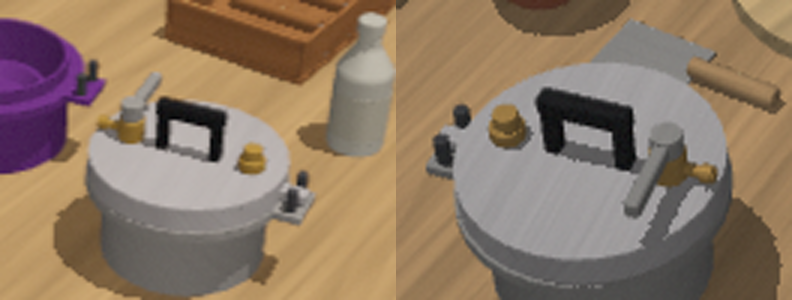

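The crop shows the lever lying roughly along the lid's +y, nearly shut, with the handle bar and outlet where the task text puts them. The two views differ by about 8 mm at the handle, so I'll move above the lid and refine with the wrist camera.

```bash
cat >> h.py <<'E'
from scipy.spatial.transform import Rotation as Ro
def go(x,y,z,yaw,n=1):
    "tool shift (fractions of full scale, per row for n rows) and turn to TCP target; turn applied first in axes after the turn"
    s=read_state(); R0=Ro.from_euler('xyz',s['tool_rot']); R1=Ro.from_euler('xyz',[np.pi,0,yaw])
    d=np.array([x,y,z])-s['eef_pos']
    print('shift if turned',np.round(R1.inv().apply(d)/500/n,4),'as is',np.round(R0.inv().apply(d)/500/n,4),'turn',np.round((R0.inv()*R1).as_rotvec()/2,4),'len',np.round(np.linalg.norm(d)))
E
python3 -c "
from h import *
go(545,214,460,.193,18)"
```

```text
shift if turned [ 0.056  -0.0835 -0.0062] as is [ 0.0649 -0.0768 -0.0061] turn [-0.0009  0.      0.0554] len 906.0
```

Request:
jog_arm([
  [-1, 0, 0, 0, 0, 0, 0.055],
  [-1, 0.056, -0.0835, -0.012, 0, 0, 0],
  [-1, 0.056, -0.0835, -0.012, 0, 0, 0],
  [-1, 0.056, -0.0835, -0.012, 0, 0, 0],
  [-1, 0.056, -0.0835, -0.012, 0, 0, 0],
  [-1, 0.056, -0.0835, -0.012, 0, 0, 0],
  [-1, 0.056, -0.0835, -0.012, 0, 0, 0],
  [-1, 0.056, -0.0835, -0.012, 0, 0, 0],
  [-1, 0.056, -0.0835, -0.012, 0, 0, 0],
  [-1, 0.056, -0.0835, -0.012, 0, 0, 0],
])

```text
clock: 1.35
eef_pos: [369.7, -201.4, 458.9]
tool_rot: [3.142, -0.0, 0.194]
force: [1.0, 0.3, -0.4]
width: -0.1
gripper_force: 0.0
```

Request:
jog_arm([
  [-1, 0.056, -0.0835, 0, 0, 0, 0],
  [-1, 0.056, -0.0835, 0, 0, 0, 0],
  [-1, 0.056, -0.0835, 0, 0, 0, 0],
  [-1, 0.056, -0.0835, 0, 0, 0, 0],
  [-1, 0.056, -0.0835, 0, 0, 0, 0],
  [-1, 0.056, -0.0835, 0, 0, 0, 0],
  [-1, 0.056, -0.0835, 0, 0, 0, 0],
  [-1, 0.056, -0.0835, 0, 0, 0, 0],
  [-1, 0.056, -0.0835, 0, 0, 0, 0],
  [-1, 0, 0, 0, 0, 0, 0],
])

```text
clock: 2.6
eef_pos: [544.3, 218.7, 457.8]
tool_rot: [-3.139, 0.0, 0.2]
force: [0.3, -0.6, -0.4]
width: -0.2
gripper_force: 0.0
```

```bash
python3 -c "
from h import *
go(545,214,460,.193,1)
d=grab('wrist'); cv2.imwrite('pics/w1.png',d['pixels'][...,::-1]); print(-np.array(d['R']).T@d['t'],d['vertical_fov'],(d['depth']>0).mean(),read_state()['eef_pos'],read_state()['tool_rot'])"
```

```text
shift if turned [-0.0004  0.0095 -0.0043] as is [-0.0005  0.0095 -0.0044] turn [-0.0014  0.0001  0.0035] len 5.0
[617.39435672 233.91612301 427.14260177] 66.2899344661349 0.9961002604166667 [544.08634537 215.95294626 457.78042329] [-3.14128386e+00  1.56592954e-03  1.97017293e-01]
```

View pics/w1.png

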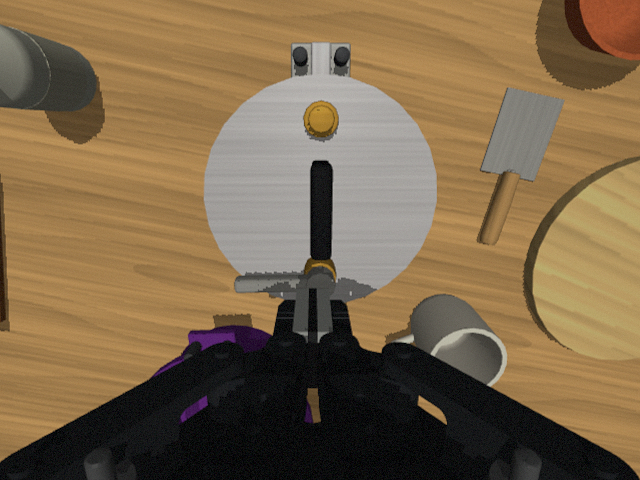

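The wrist view shows the lid (320,190), handle (321,210), port (321,120), and the lever running from (318,283) to (236,285). The fingers partly cover the tap.

```bash
cat >> h.py <<'E'
def ray(d,uv,z):
    f=240/np.tan(np.radians(d['vertical_fov'])/2); R=np.array(d['R']); uv=np.atleast_2d(uv).astype(float)
    v=np.c_[(uv[:,0]-d['cx'])/f,(uv[:,1]-d['cy'])/f,np.ones(len(uv))]@R; o=-R.T@d['t']
    return o+v*((z-o[2])/v[:,2])[:,None]
E
cat > w.py <<'E'
from h import *
d=pickle.load(open('wrist.pkl','rb')); hsv=cv2.cvtColor(d['pixels'],cv2.COLOR_RGB2HSV).astype(int); W=cloud(d)
def box(m,a,b,c,e):
    o=np.zeros_like(m); o[c:e,a:b]=m[c:e,a:b]; return np.argwhere(o)[:,::-1]
# handle
q=box(hsv[...,2]<60,300,342,150,257); R=cv2.minAreaRect(q.astype(np.float32))
P=ray(d,cv2.boxPoints(R),170); print('handle corners',P[:,:2].round(1).tolist(),'c',P.mean(0), 'depth z',np.median(W[q[:,1],q[:,0],2]))
q=box(hsv[...,1]>120,295,345,95,143); R=cv2.minEnclosingCircle(q.astype(np.float32)); port=ray(d,R[0],140)[0]; print('port',port)
q=box((hsv[...,1]<60)&(hsv[...,2]>110),190,450,60,240); q=q[q[:,1]>78]; h=cv2.convexHull(q.astype(np.int32))[:,0]; h=h[h[:,1]<235]
e=cv2.fitEllipse(h.astype(np.float32)); lc=ray(d,e[0],116)[0]; print('lid',lc,e)
q=box((abs(W[...,2]-155)<7),225,300,262,300); R=cv2.minAreaRect(q.astype(np.float32)); B=ray(d,cv2.boxPoints(R),156); print('lever',B[:,:2].round(1).tolist(),len(q),np.median(W[q[:,1],q[:,0],2]))
a=port-lc; print('yaw port-lid',np.arctan2(a[1],a[0]),np.linalg.norm(a[:2]))
E
python3 w.py
```

```text
handle corners [[593.6, 231.0], [596.3, 217.5], [528.5, 202.6], [525.5, 217.2]] c [560.97935417 217.10156103 170.        ] depth z nan
port [622.39220458 229.88831566 140.        ]
lid [566.86365676 218.21967898 116.        ] ((319.9619445800781, 189.32177734375), (230.78973388671875, 233.5628204345703), 73.7411117553711)
lever [[492.4, 273.3], [502.8, 222.5], [489.1, 219.8], [478.5, 271.3]] 1028 155.51318686894643
yaw port-lid 0.20712399441281873 56.741313912278954
```

```bash
cat >> w.py <<'E'
print('---')
z=W[...,2]
m=(abs(z-170)<5); q=box(m,300,342,150,275); P=W[q[:,1],q[:,0]]; print('handle top',cv2.minAreaRect(P[:,:2].astype(np.float32)),len(P))
h=h[h[:,1]>90]; e=cv2.fitEllipse(h.astype(np.float32)); print('lid',ray(d,e[0],116)[0],e,len(h))
for a,b,c,ee in((295,335,275,330),):
    s=z[c:ee,a:b]; s2=s[(s>180)]; print('finger z',np.nanmin(s2),np.percentile(s2,[2,10,30]))
print(z[280:345:6,300:336:5].round(0))
E
python3 w.py|sed -n '/---/,$p'
```

```text
---
handle top ((558.66943359375, 216.12545776367188), (71.1396484375, 15.365278244018555), 11.47521686553955) 2052
lid [566.9115896  218.22974063 116.        ] ((319.96197509765625, 189.26454162597656), (230.3478546142578, 233.60055541992188), 75.68383026123047) 28
finger z 287.68597721863347 [289.5637653  292.87842305 300.40503245]
[[156. 154. 158. 157. 157. 159. 159. 139.]
 [156. 154. 159. 157. 157. 159. 159. 115.]
 [293. 294. 292. 293. 293. 293. 159. 116.]
 [299. 297. 299. 298. 298. 299. 116. 116.]
 [304. 303. 305. 302. 304. 303. 303. 296.]
 [308. 308. 307. 308. 309. 308. 308. 300.]
 [312. 312. 312. 313. 313. 312. 312. 304.]
 [316. 316. 316. 316. 316. 316. 316. 309.]
 [320. 321. 321. 320. 319. 321. 320. 313.]
 [326. 322. 322. 321. 322. 325. 324. 328.]
 [329. 328. 323. 322. 329. 330. 329. 332.]]
```

Handle found at (558.6,216), yaw 0.20, tap axis at about (497.7,203.7), and the shut fingertips are 172 mm below the TCP. I'll go to the +x side of the lever, 50 mm out from the tap axis.

```bash
python3 -c "
from h import *
go(514.2,258.1,311,.2,1)"
```

```text
shift if turned [-0.0418 -0.0945  0.2936] as is [-0.0417 -0.0943  0.2937] turn [-0.0002  0.0008 -0.0015] len 156.0
```

Request:
jog_arm([
  [-1, -0.042, -0.0945, 0, 0, 0, 0],
  [-1, 0, 0, 0.09, 0, 0, 0],
  [-1, 0, 0, 0.09, 0, 0, 0],
  [-1, 0, 0, 0.07, 0, 0, 0],
  [-1, 0, 0, 0.042, 0, 0, 0],
  [-1, 0, 0, 0, 0, 0, 0],
])

```text
clock: 3.4
eef_pos: [514.0, 254.6, 311.3]
tool_rot: [3.139, 0.004, 0.192]
force: [0.4, -0.5, 0.7]
width: 0.1
gripper_force: 0.0
```

```bash
python3 -c "
from h import *
go(514.2,258.1,311,.2,1)
d=grab('side'); W=d['pixels'][240:400,170:360,::-1];cv2.imwrite('pics/s2.png',cv2.resize(W,None,fx=3,fy=3));print(read_state()['force'])
ex=np.array([.98,.199]);
# path of finger centre rel. tap (lid x,y), shifts in tool x=lid x, tool y=-lid y
th=np.radians(np.linspace(0,86,11)); r=50; off=np.where(th<.01,17,20)
p=np.c_[-r*np.sin(th)+off*np.cos(th), r*np.cos(th)+off*np.sin(th)]
p=np.vstack([[27,50],p]); dp=np.diff(p,axis=0); print(p.round(1).tolist()); print((dp*[1,-1]/500).round(4).tolist())"
```

```text
shift if turned [ 0.0017 -0.0068  0.0005] as is [ 0.0016 -0.0068  0.0005] turn [ 0.0011  0.0021 -0.004 ] len 3.0
[0.26734717 0.4854623  0.40585339]
[[27.0, 50.0], [17.0, 50.0], [12.3, 52.4], [4.3, 53.7], [-3.8, 53.7], [-11.7, 52.6], [-19.5, 50.2], [-26.8, 46.7], [-33.4, 42.2], [-39.4, 36.7], [-44.4, 30.4], [-48.5, 23.4]]
[[-0.02, -0.0], [-0.0094, -0.0049], [-0.016, -0.0025], [-0.0162, -0.0001], [-0.016, 0.0023], [-0.0155, 0.0047], [-0.0146, 0.007], [-0.0134, 0.0091], [-0.0119, 0.011], [-0.0101, 0.0126], [-0.0081, 0.014]]
```

View pics/s2.png

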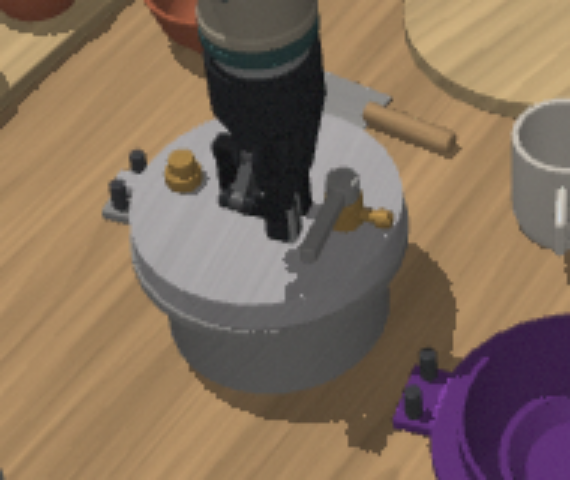

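The fingertips at (285,230) are on the handle side of the lever (325,220), low enough and clear of everything. Now I sweep the lever open.

Request:
jog_arm([
  [-1, -0.02, 0, 0, 0, 0, 0],
  [-1, -0.01, -0.005, 0, 0, 0, 0],
  [-1, -0.016, -0.0025, 0, 0, 0, 0],
  [-1, -0.016, 0, 0, 0, 0, 0],
  [-1, -0.016, 0.0023, 0, 0, 0, 0],
  [-1, -0.0155, 0.0047, 0, 0, 0, 0],
  [-1, -0.0146, 0.007, 0, 0, 0, 0],
  [-1, -0.0134, 0.009, 0, 0, 0, 0],
  [-1, -0.012, 0.011, 0, 0, 0, 0],
])

```text
clock: 4.58
eef_pos: [451.1, 230.5, 312.6]
tool_rot: [-3.141, 0.0, 0.194]
force: [2.4, 1.9, 0.4]
width: -0.0
gripper_force: 1.1
```

Request:
jog_arm([
  [-1, -0.01, 0.0126, 0, 0, 0, 0],
  [-1, -0.008, 0.014, 0, 0, 0, 0],
  [-1, 0, 0, 0, 0, 0, 0],
  [-1, 0, 0, 0, 0, 0, 0],
])

```text
clock: 5.08
eef_pos: [445.0, 215.3, 312.4]
tool_rot: [3.141, 0.002, 0.193]
force: [0.2, 1.3, 0.9]
width: -0.1
gripper_force: 0.0
```

```bash
python3 -c "
from h import *
ex=np.array([.98,.199]);ey=np.array([-.199,.98]);T=np.array([497.7,203.7])
s=read_state();r=s['eef_pos'][:2]-T;print(r@ex,r@ey,s['force'],s['tool_rot'],s['eef_pos'])
d=grab('side'); W=d['pixels'][240:400,170:360,::-1];cv2.imwrite('pics/s3.png',cv2.resize(W,None,fx=3,fy=3))"
```

```text
-49.34187965846337 21.891275649634746 [0.19846075 1.25742327 0.94230076] [3.14057800e+00 1.93820371e-03 1.93273069e-01] [444.98864679 215.33440445 312.42378988]
```

View pics/s3.png

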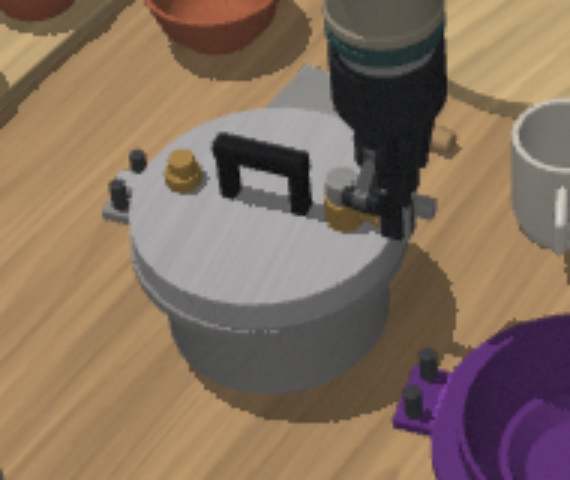

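The lever now lies behind the fingers, pointing nearly along the outlet (tip at (425,205)). I'll press gently on to the stop.

Request:
jog_arm([
  [-1, 0, 0.006, 0, 0, 0, 0],
  [-1, 0, 0.006, 0, 0, 0, 0],
  [-1, 0, 0, 0, 0, 0, 0],
])

```text
clock: 5.5
eef_pos: [446.4, 209.9, 312.6]
tool_rot: [3.142, 0.001, 0.194]
force: [-1.6, 1.1, -0.3]
width: 0.4
gripper_force: 0.7
```

Request:
jog_arm([
  [-1, 0, 0.005, 0, 0, 0, 0],
  [-1, 0, 0.005, 0, 0, 0, 0],
  [-1, 0, 0, 0, 0, 0, 0],
])

```text
clock: 5.88
eef_pos: [447.7, 204.7, 312.7]
tool_rot: [3.141, -0.0, 0.193]
force: [-1.1, 0.5, -0.7]
width: -0.2
gripper_force: 0.4
```

Still no stop. I'll back off, rise and look with the wrist camera.

Request:
jog_arm([
  [-1, 0, -0.02, 0, 0, 0, 0],
  [-1, 0, 0, -0.1, 0, 0, 0],
  [-1, 0, 0, -0.1, 0, 0, 0],
  [-1, -0.08, 0, -0.1, 0, 0, 0],
  [-1, -0.06, 0, 0, 0, 0, 0],
  [-1, 0, 0, 0, 0, 0, 0],
])

```text
clock: 6.62
eef_pos: [376.0, 201.6, 462.4]
tool_rot: [3.141, -0.001, 0.195]
force: [0.4, -0.1, 0.0]
width: -0.1
gripper_force: 0.0
```

```bash
python3 -c "
from h import *
d=grab('wrist'); cv2.imwrite('pics/w2.png',d['pixels'][...,::-1]);print(read_state()['eef_pos'])
W=cloud(d); z=W[...,2]; ex=np.array([.98,.199]);ey=np.array([-.199,.98])
for (lo,hi,nm) in((148,163,'lever'),(165,176,'handle')):
    m=(z>lo)&(z<hi)&(np.hypot(W[...,0]-528,W[...,1]-210)<130); k,L,st,c=cv2.connectedComponentsWithStats(m.astype(np.uint8)); i=1+st[1:,4].argmax()
    P=W[L==i]; print(nm,cv2.minAreaRect(P[:,:2].astype(np.float32)),len(P),c[i])
"
```

```text
[377.34343517 201.81310811 462.09062217]
lever ((471.9344482421875, 188.15122985839844), (81.10535430908203, 23.612607955932617), 19.32342529296875) 2533 [353.90169759  90.11488354]
handle ((526.262451171875, 204.77923583984375), (4.486247539520264, 15.731996536254883), 10.532159805297852) 172 [354.19186047   3.15697674]
```

View pics/w2.png

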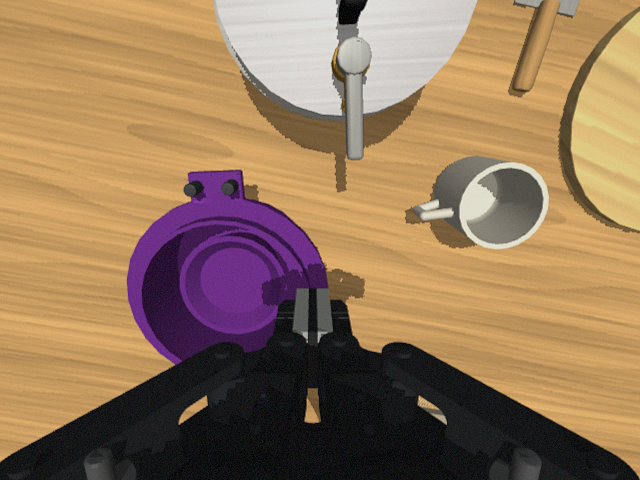

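The wrist view shows the knob (353,55) and lever tip (355,158) in line with the outlet and the lid's -x axis, so the tap is fully open. Next is the handle grasp.

```bash
python3 -c "
from h import *
d=pickle.load(open('wrist.pkl','rb')); a,b=ray(d,[[353,55],[355,158]],156);v=b-a;print(a,b,np.hypot(*v[:2]),np.arctan2(v[1],v[0])%6.283-3.1416)
go(558.6,216,316,.2,1)"
```

```text
[499.27245828 198.31796066 156.        ] [432.57540123 181.24772205 156.        ] 68.84686242747615 0.2503658359173411
shift if turned [0.3609 0.0442 0.2922] as is [0.3607 0.0423 0.2927] turn [ 0.0001 -0.0007 -0.0026] len 233.0
```

Request:
jog_arm([
  [1, 0.09, 0.012, 0, 0, 0, 0],
  [1, 0.09, 0.012, 0, 0, 0, 0],
  [1, 0.09, 0.012, 0, 0, 0, 0],
  [1, 0.091, 0.012, 0, 0, 0, -0.0025],
  [1, 0, 0, 0, 0, 0, 0],
])

```text
clock: 7.3
eef_pos: [563.2, 212.2, 459.7]
tool_rot: [3.141, -0.0, 0.196]
force: [-0.9, -0.2, -0.4]
width: 85.3
gripper_force: 0.0
```

```bash
python3 -c "
from h import *
d=grab('wrist'); W=cloud(d); z=W[...,2]
m=(z>165)&(z<176)&(np.hypot(W[...,0]-558,W[...,1]-215)<60); P=W[m]; print(cv2.minAreaRect(P[:,:2].astype(np.float32)),len(P))
go(558.6,214.5,316,.2,1);print(read_state()['width'])"
```

```text
((560.3770141601562, 212.90147399902344), (70.98876190185547, 16.014854431152344), 14.176140785217285) 1958
shift if turned [-0.0044 -0.0047  0.2876] as is [-0.0039 -0.0048  0.2876] turn [ 0.0002  0.0008 -0.0015] len 144.0
85.24410874431153
```

The lid has turned about 0.047 rad within its play, and the handle is centred at (560.4,212.9) with yaw 0.247. I'll match that, descend and grip.

Request:
jog_arm([
  [1, -0.001, 0, 0.08, 0, 0, -0.024],
  [1, 0, 0, 0.08, 0, 0, 0],
  [1, 0, 0, 0.07, 0, 0, 0],
  [1, 0, 0, 0.04, 0, 0, 0],
  [1, 0, 0, 0.0175, 0, 0, 0],
  [1, 0, 0, 0, 0, 0, 0],
])

```text
clock: 8.1
eef_pos: [558.7, 213.0, 317.6]
tool_rot: [3.142, 0.001, 0.247]
force: [0.4, 0.4, -0.8]
width: 85.5
gripper_force: 0.0
```

Request:
jog_arm([
  [-1, 0, 0, 0, 0, 0, 0],
  [-1, 0, 0, 0, 0, 0, 0],
  [-1, 0, 0, 0, 0, 0, 0],
  [-1, 0, 0, 0, 0, 0, 0],
  [-1, 0, 0, 0, 0, 0, 0],
  [-1, 0, 0, 0, 0, 0, 0],
])

```text
clock: 8.85
eef_pos: [559.3, 212.5, 318.3]
tool_rot: [3.141, -0.001, 0.247]
force: [-0.3, -1.4, 5.3]
width: 15.0
gripper_force: 60.0
```

Request:
jog_arm([
  [-1, 0, 0, -0.01, 0, 0, 0],
  [-1, 0, 0, -0.015, 0, 0, 0],
  [-1, 0, 0, -0.02, 0, 0, 0],
  [-1, 0, 0, -0.03, 0, 0, 0],
  [-1, 0, 0, -0.04, 0, 0, 0],
  [-1, 0, 0, -0.05, 0, 0, 0],
  [-1, 0, 0, -0.035, 0, 0, 0],
  [-1, 0, 0, 0, 0, 0, 0],
  [-1, 0, 0, 0, 0, 0, 0],
])

```text
clock: 9.98
eef_pos: [558.7, 212.5, 417.4]
tool_rot: [3.141, 0.001, 0.247]
force: [-0.3, 0.3, -7.0]
width: 14.4
gripper_force: 58.7
```

```bash
python3 -c "
from h import *
print(read_state()['force'])
d=grab('wrist'); cv2.imwrite('pics/w3.png',d['pixels'][...,::-1]); W=cloud(d); z=W[...,2]
c=np.array([537,-181]); m=(abs(z-21)<5)&(np.hypot(W[...,0]-c[0],W[...,1]-c[1])<150); print(m.sum())
p=W[m]
print(cv2.minEnclosingCircle(p[:,:2].astype(np.float32)))
go(536,-180.7,418,.247,12)"
```

```text
[-0.26987339  0.27187229 -6.99909094]
16613
((532.020263671875, -167.5487060546875), 128.17848205566406)
shift if turned [-0.0197  0.0626 -0.0002] as is [-0.0197  0.0626 -0.0001] turn [ 0.0002  0.0009 -0.0001] len 394.0
```

View pics/w3.png

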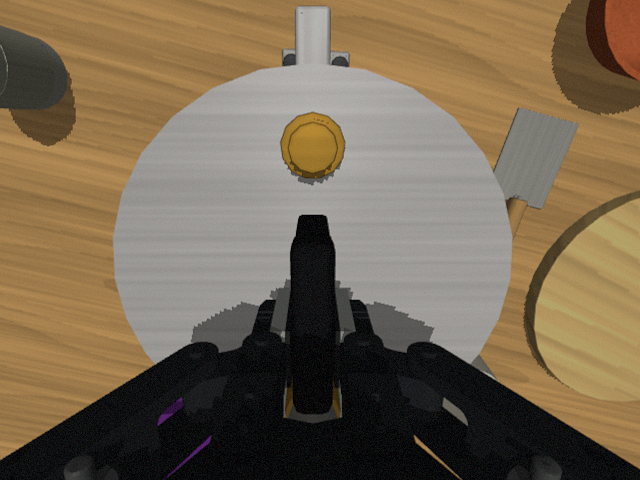

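The wrist view shows the lid hanging level and aligned under the gripper, ear at (312,35), clear of the pins. I'll carry it over to the bat.

Request:
jog_arm([
  [-1, -0.01, 0.031, 0, 0, 0, 0],
  [-1, -0.0197, 0.0626, 0, 0, 0, 0],
  [-1, -0.0197, 0.0626, 0, 0, 0, 0],
  [-1, -0.0197, 0.0626, 0, 0, 0, 0],
  [-1, -0.0197, 0.0626, 0, 0, 0, 0],
  [-1, -0.0197, 0.0626, 0, 0, 0, 0],
  [-1, -0.0197, 0.0626, 0, 0, 0, 0],
  [-1, -0.0197, 0.0626, 0, 0, 0, 0],
  [-1, -0.0197, 0.0626, 0, 0, 0, 0],
  [-1, -0.0197, 0.0626, 0, 0, 0, 0],
])

```text
clock: 11.28
eef_pos: [539.9, -100.7, 417.3]
tool_rot: [3.141, 0.001, 0.246]
force: [-0.0, 0.6, -6.8]
width: 14.8
gripper_force: 58.9
```

Request:
jog_arm([
  [-1, -0.0197, 0.0626, 0, 0, 0, 0],
  [-1, -0.0197, 0.0626, 0, 0, 0, 0],
  [-1, -0.01, 0.031, 0, 0, 0, 0],
  [-1, 0, 0, 0, 0, 0, 0],
  [-1, 0, 0, 0, 0, 0, 0],
])

```text
clock: 11.9
eef_pos: [536.2, -178.3, 417.6]
tool_rot: [-3.14, -0.0, 0.249]
force: [0.0, 0.9, -7.9]
width: 15.1
gripper_force: 59.0
```

```bash
python3 -c "
from h import *
go(536,-180.7,253,.247,1)
print(read_state()['tool_rot'],read_state()['force'])"
```

```text
shift if turned [-0.0015  0.0045  0.3293] as is [-0.0015  0.0051  0.3292] turn [-0.0009 -0.0001  0.0009] len 165.0
[-3.13978504e+00 -2.40854748e-04  2.48748970e-01] [ 0.03603181  0.90522994 -7.8674943 ]
```

Request:
jog_arm([
  [-1, -0.0015, 0.005, 0.03, 0, 0, 0],
  [-1, 0, 0, 0.06, 0, 0, 0],
  [-1, 0, 0, 0.07, 0, 0, 0],
  [-1, 0, 0, 0.07, 0, 0, 0],
  [-1, 0, 0, 0.05, 0, 0, 0],
  [-1, 0, 0, 0.03, 0, 0, 0],
  [-1, 0, 0, 0.012, 0, 0, 0],
  [-1, 0, 0, 0.006, 0, 0, 0],
  [-1, 0, 0, 0, 0, 0, 0],
])

```text
clock: 13.02
eef_pos: [536.2, -182.7, 254.4]
tool_rot: [3.141, -0.001, 0.247]
force: [0.5, -0.2, -6.4]
width: 14.8
gripper_force: 59.0
```

Request:
jog_arm([
  [-1, 0, 0, 0.005, 0, 0, 0],
  [-1, 0, 0, 0.004, 0, 0, 0],
  [-1, 0, 0, 0, 0, 0, 0],
])

```text
clock: 13.4
eef_pos: [535.8, -182.7, 249.3]
tool_rot: [-3.142, 0.0, 0.247]
force: [-0.1, 0.7, -7.8]
width: 14.9
gripper_force: 59.1
```

Request:
jog_arm([
  [-1, 0, 0, 0.003, 0, 0, 0],
  [-1, 0, 0, 0.003, 0, 0, 0],
  [-1, 0, 0, 0, 0, 0, 0],
])

```text
clock: 13.78
eef_pos: [536.0, -182.6, 248.2]
tool_rot: [3.141, -0.001, 0.247]
force: [-4.8, 2.0, 10.1]
width: 15.0
gripper_force: 61.5
```

The lid is down on the bat. Release and rise.

Request:
jog_arm([
  [0, 0, 0, 0, 0, 0, 0],
  [1, 0, 0, 0, 0, 0, 0],
  [1, 0, 0, 0, 0, 0, 0],
  [1, 0, 0, 0, 0, 0, 0],
  [1, 0, 0, 0, 0, 0, 0],
  [1, 0, 0, -0.03, 0, 0, 0],
  [1, 0, 0, -0.06, 0, 0, 0],
  [1, 0, 0, -0.1, 0, 0, 0],
  [1, 0, 0, -0.1, 0, 0, 0],
  [1, 0, 0, -0.1, 0, 0, 0],
])

```text
clock: 15.02
eef_pos: [535.5, -182.6, 444.1]
tool_rot: [3.141, -0.001, 0.247]
force: [1.4, -0.5, -0.7]
width: 85.6
gripper_force: 0.0
```

```bash
python3 -c "
from h import *
d=grab('scene'); cv2.imwrite('pics/end.png',d['pixels'][...,::-1])
W=cloud(d); z=W[...,2]; near=np.hypot(W[...,0]-536,W[...,1]+181)<92
P=W[near&(abs(z-46)<7)]; A=np.c_[P[:,:2]-[536,-181],np.ones(len(P))]; print(np.linalg.lstsq(A,P[:,2],rcond=None)[0],len(P))"
```

```text
[3.86462326e-04 1.04184562e-03 4.79927042e+01] 2211
```

View pics/end.png

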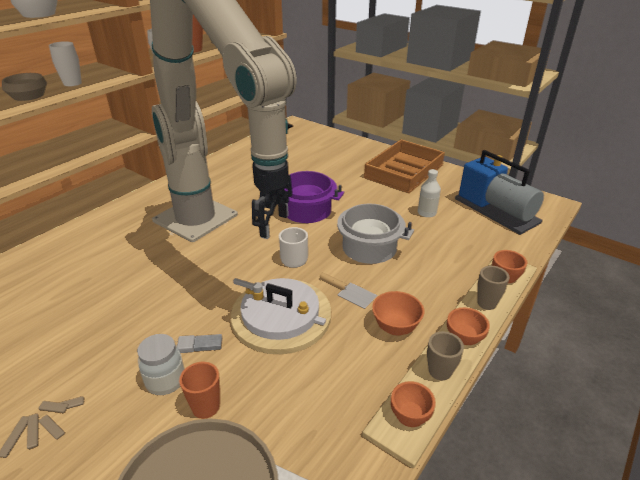

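The final view shows the lid at (281,308) flat and centred on the bat, with its lever (247,286) over the outlet and the other things where they were. The gripper is clear of it, so I'm handing in.

```bash
python3 -c "
from cell import *
print(finish_job())"
```

```text
the job is handed in; nothing more can be done
None
```

The vent tap is fully open and the lid lies flat and centred on the bat, with the other things where they were; I handed the job in at about 15 s, and no verdict came back.

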